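Put the model-car parts back in their own trays

TASK

On this model-car pit bench the three stripped parts have been laid in each other's trays: put the finned engine upright in the middle of the square tray, the shock absorber in the middle of the long tray lying lengthwise along it, and the wheel flat in the middle of the round tray. The six-sided tray is the free spot: park one of the parts in it on the way, and leave it empty at the end. Set every part down gently rather than dropping it, never let the engine tip over, and do not move the screwdriver, the little oil bottle or the spray can.

Things in the scene. Friction and masses are not known exactly. Their poses are not given: they have to be found in the camera images.
- engine: Loose model-car engine, bare metal, 175 to 325 g, upright, starting in the long tray. Round finned head, diameter 40 mm, 34 to 76 mm above its underside: grip it there from above. Below: crankcase 40 x 34 mm, foot 36 x 48 mm, and a nose with black carburettor towards its own +x (out to 50 mm, up to 40 mm high). Origin: centre of its underside, on the head's axis; z up.
- shock: Loose coil-over shock absorber, bare steel, about 60 g, lying down, starting in the round tray. 84 mm long along its own x, diameter 24 mm, axis 12 mm above its underside; it does not roll. Grip it across the middle. Origin: on its underside, below the middle of its length; z up. Both ends are alike.
- wheel: Loose small wheel of a model car lying flat: black tyre of diameter 58 mm, 26 mm high, white rim with six holes; about 60 g; starting in the square tray. Grip it across the tyre. Origin: centre of its underside; z up.
- round_tray: The wheel's tray: round, 104 mm inside diameter, 112 mm outside. Fixed to the bench, grey plastic, floor 4 mm thick, rim 8 mm high above the bench, walls 4 mm. Origin: centre of its underside, on the bench; z up. 
- square_tray: The engine's tray: square, 86 x 86 mm inside, 94 x 94 mm outside. Fixed to the bench, grey plastic, floor 4 mm thick, rim 8 mm high above the bench, walls 4 mm. Origin: centre of its underside, on the bench; z up. 
- long_tray: The shock absorber's tray: oblong, 116 mm long along its own x and 76 mm wide inside, 124 x 84 mm outside. Fixed to the bench, grey plastic, floor 4 mm thick, rim 8 mm high above the bench, walls 4 mm. Origin: centre of its underside, on the bench; z up. 
- hex_tray: The spare tray, empty at the start: six-sided, 108 mm across flats inside, 116 mm outside (134 mm across the outer corners). Big enough for any one part. Fixed to the bench, grey plastic, floor 4 mm thick, rim 8 mm high above the bench, walls 4 mm. Origin: centre of its underside, on the bench; z up. 
- driver: Bystander: loose screwdriver, 190 mm long along its own x, lying between the robot and the trays, at most about 30 mm high. Origin: on the bench, near the middle of its length. Leave it where it is.
- oil: Bystander: loose little oil bottle, 38 mm in diameter, 85 mm tall, standing beyond the trays. Origin: centre of its underside. Leave it where it is.
- spray: Bystander: loose spray can, 52 mm in diameter, 150 mm tall, standing beyond the trays. Origin: centre of its underside. Leave it where it is.
Not all that is in view belongs to the job. Leave any purple look-alike of the engine alone.

How it is judged:
On the way:
1. one of the three parts has been set down and let go in the six-sided spare tray (((horizontal distance between engine and hex_tray below 0.03 m and z of engine in the frame of hex_tray below 0.007 m and linear speed of engine below 0.02 m/s and contact force between the fingers and engine below 0.1 N) or (horizontal distance between shock and hex_tray below 0.03 m and z of shock in the frame of hex_tray below 0.007 m and linear speed of shock below 0.02 m/s and contact force between the fingers and shock below 0.1 N) or (horizontal distance between wheel and hex_tray below 0.03 m and z of wheel in the frame of hex_tray below 0.007 m and linear speed of wheel below 0.02 m/s and contact force between the fingers and wheel below 0.1 N))), for 0.2 s.
At the end, for the whole second after the job is handed in: Engine upright in the square tray, wheel flat in the round tray (both within 0.15 rad), shock in the long tray within 0.3 rad of its length; each on the floor of its tray, within 15 mm of the tray's centre; all released and at rest (horizontal distance between engine and square_tray below 0.015 m and z of engine in the frame of square_tray below 0.007 m and linear speed of each of engine, shock, wheel below 0.02 m/s and contact force between the fingers and engine below 0.1 N and angle between each of engine, wheel's own z axis and vertical below 0.15 rad and horizontal distance between shock and long_tray below 0.015 m and z of shock in the frame of long_tray below 0.007 m and contact force between the fingers and shock below 0.1 N and horizontal distance between wheel and round_tray below 0.015 m and z of wheel in the frame of round_tray below 0.007 m and contact force between the fingers and wheel below 0.1 N and angle between the x axis of shock and the x axis of long_tray, either way round below 0.3 rad); the robot touches nothing.
It fails at once if the screwdriver moved more than 15 mm (distance of driver from where it was at the start of the episode above 0.015 m).
It fails at once if the oil bottle moved more than 15 mm (distance of oil from where it was at the start of the episode above 0.015 m).
It fails at once if the spray can moved more than 15 mm (distance of spray from where it was at the start of the episode above 0.015 m).
It fails at once if the engine tipped over (more than 0.7 rad) (angle between engine's own z axis and vertical above 0.7 rad).
It fails at once if a part was dropped or slammed down (faster than 0.5 m/s within 25 mm of the bench) ((height (world z) of engine below 0.025 m and linear speed of engine above 0.5 m/s) or (height (world z) of shock below 0.025 m and linear speed of shock above 0.5 m/s) or (height (world z) of wheel below 0.025 m and linear speed of wheel above 0.5 m/s)).
It also fails if it takes over 112 s, if anything falls off the work surface, if the arm or the gripper's body presses on something with over 40 N, if the wrist force passes 120 N, or if a joint passes its speed limit or range.

ROBOT

A 7-joint arm with a two-finger parallel gripper is mounted at the origin on the work surface. World frame = base frame: x ahead of the robot, y to its left, z up, the work surface at z = 0. Lengths are in m, angles in rad, forces in N, time in s.
With the tool pointing down it reaches from about 0.425 to 0.95 m from the base axis. Payload 4.7 kg.
Tool frame: the origin (TCP) lies on the centre line of the jaws, within the pads' length; the fingertips stand 11 mm ahead of it and the grasp point (between the pads) lies 8 mm behind it; z points along the fingers, y is the direction in which the jaws open and shut (so a half turn about z gives the same grasp; the last joint's range is limited). The gripper opens to 87 mm and grips with 3 to 60 N. Pads are 19 mm wide; open, the fingers measure 117 mm over their backs; the gripper's body (75 mm by 190 mm) begins 51 mm behind the grasp point.
Start: joints at [-1.221, 0.469, -0.049, 1.532, 0.024, 1.141, -0.082], TCP at [0.25, 0.627, 0.234] pointing down, gripper open.
Joint ranges: [-2.59, 2.59], [-0.33, 1.99], [-1.39, 1.29], [0.1, 2.45], [-1.04, 4.18], [0.21, 1.99], [-2.66, 2.66]. Speed limits (rad/s): [2.57, 2.57, 3.14, 3.14, 3.14, 3.14, 3.14].

INTERFACE

Orientations are given as a unit quaternion [w, x, y, z].
In Python, from bench import sensors, viewer, order, finder gives the robot as it stands.
- The arm moves only by the tool send_rows, never from a script. Its argument "plan" is a list of rows, each a list of 6 numbers: the shift along the tool's x, y, z in m, then the turn, a rotation vector about the tool's x, y, z in degrees. In form: [[tx, ty, tz, rx, ry, rz], ...]. A call has 1 to 12 rows; each row shifts and turns the commanded pose from where the row before left it, along the tool's axes as they then stand; what a row does not reach is not made up. A row lasts 1/8 s, in which the tool goes at most 62.5 mm and 10.7 degrees, less where a joint would pass 70% of its speed; a pose out of reach is approached as far as the arm can. A call is refused whole if a number of a shift passes 0.0625 or a number of a turn 10.7, either way. A call with a gripper value outside its range is refused whole. "hand" is the opening in per cent of the stroke, from 0 (shut) to 100 (fully open), set as the call begins (left out, the last holds). The fingers move at their own pace and stop on an object; "newtons" is the grip in N (left out, the last holds). Time passes only in rows, so rows that do not move let the fingers close. It gives the time, the measured TCP pose, the force and the opening at its end, in the units of the state.
- sensors.state(): the state, without advancing time (a new reading comes with each control period).
- viewer.snapshot(name): name is "side" or "top" or "wrist"; returns the picture (420x560x3 uint8, red, green, blue); there is no depth.
- viewer.get_calibration(name): a dict with "intrinsics" (3x3 intrinsics, pixels), "R" (3x3) and "t" (3): a world point X has camera coordinates R X + t. Camera axes: x right, y down, z forward; pixel columns grow to the right and rows downward; lengths in m; the calibration is good to about 2 mm. A picture is of the moment at which its call begins: read the wrist's pose just before it. get_calibration takes no time and is no camera call; for the wrist camera it gives the pose at the moment of the call.
- order.close_job(): hands the job in, once; it reports no verdict.
Trained networks look in the newest picture that a camera, given by its name, has taken for a name from the list of things; names that differ only in an ending like _2 or _b are one class to them, and where a whole thing is asked for, a point or a joint stands for the part that bears it (a point fixed in the world has none). Each returns a list of dicts, best first, with "conf" (0 to 1); they miss things now and then, are a little off and sometimes report something else, mostly with a low value. They report only what shows in the picture. A call takes as long as a camera call. They do not tell look-alikes from the thing itself.
- finder.masks_of(camera, name): "region" (420x560 bool, what is visible of it) and "rect" ([left, top, right, bottom] in pixels, round what is visible of it).
- finder.tip_of(camera, name): "at" ([column, row] in pixels: a listed point, or the origin of a listed thing).
The state is a dict: "t": time; "joint_pos": joint angles; "qvel": joint speeds; "effort": joint torques, N m; "eef_pos": TCP position; "eef_rot": TCP orientation; "contact_force": force on the tool from outside, world axes, zero at the start; "wrist_torque": the same for the moment, N m; "gripper_width": finger opening in m.
Only numpy, scipy, OpenCV 4.12 (cv2) and the standard library are available. Lean on these libraries where they do the work, as an engineer would, in place of code of your own. Each camera call takes 0.05 s, during which the arm holds its last target.

## Working session

There is one attempt and no reset: what is moved stays moved. The work goes in short steps, Python scripts to look and compute and a tool call to move; the robot and the scene stay as the last step left them, time stands still between calls to the robot, and variables do not carry over. Pictures are saved under pics/ and viewed, and the job is handed in when it is done.

Besides the shell and the picture viewer there is one more tool, called as name(argument=value, ...) on one line, values as JSON. send_rows: Moves the arm, as the interface text tells. Its arguments: {"type":"object","properties":{"plan":{"type":"array","items":{"type":"array","items":{"type":"number"}}},"hand":{"type":"number"},"newtons":{"type":"number"}},"required":["plan"]}

```bash
mkdir -p pics; ls; python3 - <<'E'
from bench import sensors, viewer
import cv2,numpy as np
s=sensors.state()
for k,v in s.items(): print(k,np.round(v,3))
for n in ["top","side"]:
    im=viewer.snapshot(n); cv2.imwrite(f"pics/{n}0.png",cv2.resize(im[:,:,::-1],(800,600)))
    c=viewer.get_calibration(n); print(n,np.round(c["intrinsics"],1).tolist(),np.round(c["R"],3).tolist(),np.round(c["t"],3))
E
```

```text
pics
t 0.0
joint_pos [-1.221  0.469 -0.049  1.534  0.024  1.141 -0.082]
qvel [ 0.001 -0.001 -0.001  0.    -0.001 -0.001  0.001]
effort [ 0.0000e+00 -5.0798e+01 -8.0000e-02 -2.3615e+01 -6.1000e-02  3.8000e-02
  0.0000e+00]
eef_pos [0.249 0.627 0.233]
eef_rot [-0.     0.188  0.982 -0.001]
contact_force [-0.668 -0.263  0.092]
wrist_torque [0.033 0.03  0.006]
gripper_width 0.087
top [[464.7, 0.0, 280.7], [0.0, 464.7, 216.3], [0.0, 0.0, 1.0]] [[-0.004, -1.0, -0.008], [-1.0, 0.005, -0.026], [0.026, 0.008, -1.0]] [0.017 0.52  1.17 ]
side [[414.0, 0.0, 283.8], [0.0, 414.0, 211.5], [0.0, 0.0, 1.0]] [[0.999, -0.048, 0.007], [-0.027, -0.685, -0.728], [0.04, 0.727, -0.685]] [-0.529  0.042  1.041]
```

View pics/top0.png

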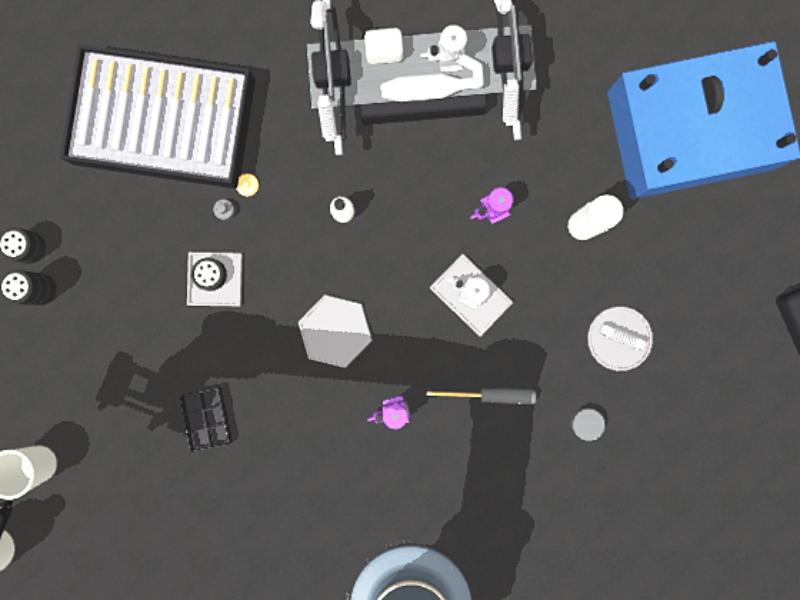

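View pics/side0.png

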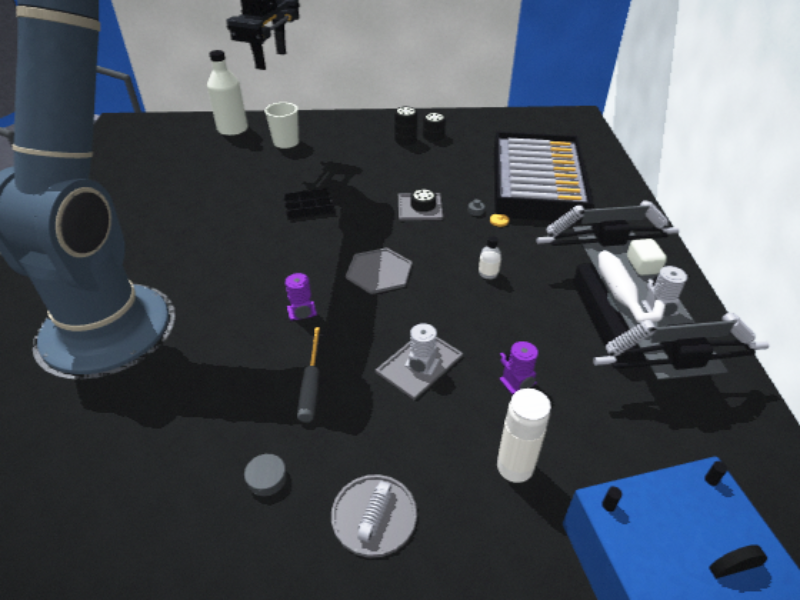

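```bash
cat > h.py <<'E'
import numpy as np,cv2
from bench import sensors, viewer, finder
from scipy.spatial.transform import Rotation as R
def ray(c,uv):
    d=np.linalg.inv(c["intrinsics"])@np.array([uv[0],uv[1],1.]); Rm=np.array(c["R"]); return -Rm.T@np.array(c["t"]), Rm.T@d
def plane(c,uv,z):
    o,d=ray(c,uv); return o+d*(z-o[2])/d[2]
def tri(rs):
    A=np.zeros((3,3));b=np.zeros(3)
    for o,d in rs:
        d=d/np.linalg.norm(d);P=np.eye(3)-np.outer(d,d);A+=P;b+=P@o
    X=np.linalg.solve(A,b); return X,[np.linalg.norm((np.eye(3)-np.outer(d,d)/(d@d))@(X-o)) for o,d in rs]
def proj(c,X):
    p=np.array(c["R"])@X+np.array(c["t"]);p=np.array(c["intrinsics"])@p;return p[:2]/p[2]
def pose(): 
    s=sensors.state();q=s["eef_rot"];return np.array(s["eef_pos"]),R.from_quat([q[1],q[2],q[3],q[0]])
E
python3 - <<'E'
from h import *
C={n:viewer.get_calibration(n) for n in("top","side")}
for n in ("engine","shock","wheel","round_tray","square_tray","long_tray","hex_tray","driver","oil","spray"):
    T={}
    for c in C:
        r=finder.tip_of(c,n); T[c]=[(np.round(x["at"],1),round(x["conf"],2)) for x in r[:4]]
    print(n,[(c,[(a.tolist(),k) for a,k in T[c]]) for c in T])
    if T["top"] and T["side"]:
        X,e=tri([ray(C[c],T[c][0][0]) for c in C]); print("   ",np.round(X,4),np.round(e,4))
print(sensors.state()["t"])
E
```

```text
engine [('top', [([349.2, 141.7], 0.96), ([329.5, 204.6], 0.88), ([276.5, 283.8], 0.57)]), ('side', [([360.4, 264.2], 0.97), ([209.3, 219.6], 0.65), ([296.5, 251.7], 0.6)])]
    [ 0.7015 -0.1579  0.0159] [0.0053 0.0053]
shock [('top', [([434.6, 235.5], 0.74)]), ('side', [([263.4, 359.7], 0.86)])]
    [ 0.4711 -0.3733  0.0059] [0.0015 0.0015]
wheel [('top', [([146.7, 191.5], 0.76)]), ('side', [([301.2, 141.4], 0.8)])]
    [0.5928 0.3544 0.0081] [0.0085 0.0085]
round_tray [('top', [([433.1, 233.9], 0.88), ([330.1, 205.0], 0.47)]), ('side', [([259.3, 361.3], 0.78)])]
    [ 0.4691 -0.3722 -0.0019] [0.0045 0.0045]
square_tray [('top', [([144.2, 195.0], 0.56)]), ('side', [([293.0, 146.9], 0.92)])]
    [ 0.5773  0.3705 -0.0231] [0.0004 0.0004]
long_tray [('top', [([322.9, 206.3], 0.68)]), ('side', [([290.7, 254.8], 0.83)])]
    [ 0.5437 -0.0941 -0.0184] [0.0022 0.0022]
hex_tray [('top', [([146.4, 190.9], 0.74), ([234.4, 231.8], 0.68)]), ('side', [([264.0, 188.4], 0.62)])]
    [ 0.5409  0.4152 -0.2212] [0.064 0.064]
driver [('top', [([335.9, 275.7], 0.75)]), ('side', [([218.9, 262.7], 0.66)])]
    [ 0.3699 -0.1246 -0.003 ] [0.0015 0.0015]
oil [('top', [([238.1, 148.0], 0.63)]), ('side', [([342.0, 190.1], 0.9)])]
    [ 0.6969  0.1232 -0.0019] [0.0013 0.0013]
spray [('top', [([404.5, 160.0], 0.62)]), ('side', [([359.9, 323.7], 0.88)])]
    [ 0.6663 -0.3016  0.0011] [0.0043 0.0043]
1.1
```

```bash
cat > trays.py <<'E'
from h import *
C={n:viewer.get_calibration(n) for n in("top","side")}
near={"round_tray":(433,234),"square_tray":(147,193),"long_tray":(330,205),"hex_tray":(234,232)}
nearS={"round_tray":(262,361),"square_tray":(293,145),"long_tray":(292,256),"hex_tray":(265,189)}
vis={}
for c,nr in (("top",near),("side",nearS)):
    im=viewer.snapshot(c).copy()
    for n in near:
        best=None
        for r in finder.masks_of(c,n):
            x0,y0,x1,y1=r["rect"]
            d=np.hypot((x0+x1)/2-nr[n][0],(y0+y1)/2-nr[n][1])
            if d<20 and r["conf"]>.2: best=r;break
        if best is None: print(c,n,"none");continue
        m=best["region"].astype(np.uint8)
        k,_=cv2.findContours(m,cv2.RETR_EXTERNAL,cv2.CHAIN_APPROX_NONE)
        k=max(k,key=cv2.contourArea)[:,0,:]
        P=np.array([plane(C[c],p,0.006)[:2] for p in k],np.float32)
        out=[c,n,round(best["conf"],2)]
        (cx,cy),(w,h),a=cv2.minAreaRect(P); (ex,ey),er=cv2.minEnclosingCircle(P)
        print(*out,"rect",np.round([cx,cy,w,h,a],4),"circ",np.round([ex,ey,er],4))
        cv2.drawContours(im,[k[:,None]],-1,(255,0,0),1)
    cv2.imwrite(f"pics/trays_{c}.png",cv2.resize(im[90:300] if c=="top" else im[100:400],None,fx=1.42,fy=1.42)[:,:,::-1])
E
python3 trays.py
```

```text
top round_tray 0.91 rect [ 0.4681 -0.3703  0.1119  0.112  70.8576] circ [ 0.4672 -0.3692  0.0583]
top square_tray 0.6 rect [ 0.5743  0.3483  0.0994  0.0942 89.6997] circ [0.5744 0.347  0.0643]
top long_tray 0.84 rect [ 0.5449 -0.1089  0.1276  0.0862 45.94  ] circ [ 0.5447 -0.1091  0.0738]
top hex_tray none
side round_tray 0.65 rect [ 0.4686 -0.3707  0.1163  0.113  87.4579] circ [ 0.4679 -0.3715  0.0599]
side square_tray none
side long_tray 0.56 rect [ 0.5454 -0.1115  0.1311  0.0885 46.7433] circ [ 0.5472 -0.1135  0.0743]
side hex_tray 0.58 rect [ 0.4812  0.1294  0.1296  0.1238 15.2613] circ [0.4827 0.1284 0.0687]
```

```bash
python3 - <<'E'
from h import *
im=viewer.snapshot("side"); a=cv2.resize(im[210:290,240:400],(640,320),interpolation=2)
im=viewer.snapshot("top"); b=cv2.resize(im[120:220,260:400],(640,457),interpolation=2)[:280]
cv2.imwrite("pics/eng.png",np.vstack([a,b])[:,:,::-1])
E
```

```text
(no output)
```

View pics/trays_top.png

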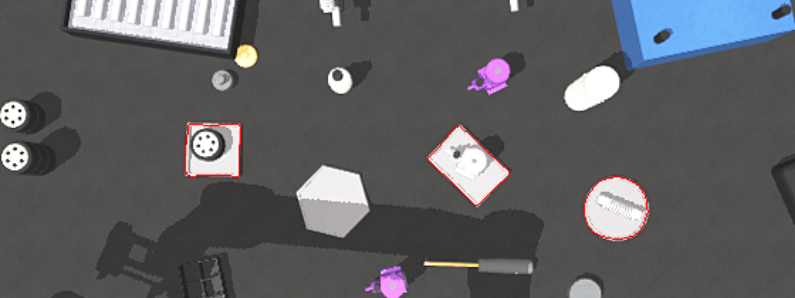

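View pics/eng.png

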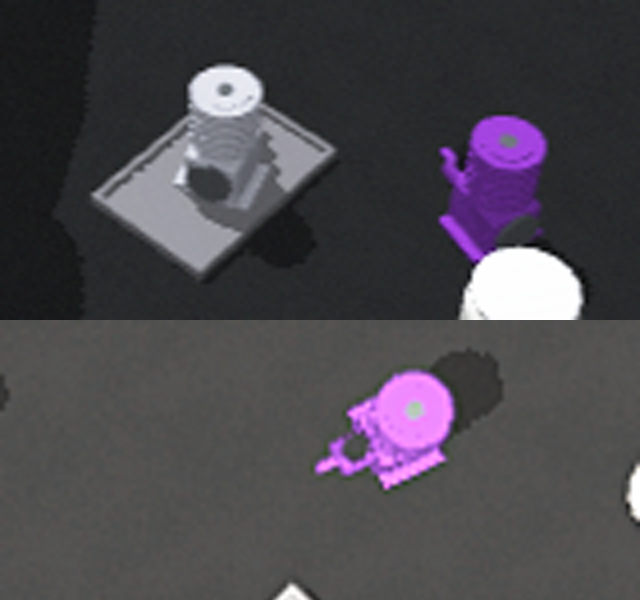

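```bash
cat >> h.py <<'E'
def go(x,y,z,ydir=None):
    """remaining move to TCP target, in tool axes; ydir = wanted jaw direction (deg, world)"""
    p,r=pose(); d=r.inv().apply(np.array([x,y,z])-p)
    print("tool delta mm",np.round(d*1000,1),"rows>=",int(np.ceil(np.abs(d).max()/.0625)))
    m=r.as_matrix(); a=np.degrees(np.arctan2(m[1,1],m[0,1])); print("jaw deg",round(a,1),"tilt",np.round(np.degrees(np.arccos(-m[2,2])),2))
    if ydir is not None:
        t=(ydir-a+90)%180-90; print("tool rz deg",round(-t,1))
def wshot(name):
    c=viewer.get_calibration("wrist"); im=viewer.snapshot("wrist"); cv2.imwrite(f"pics/{name}.png",im[:,:,::-1]); return c,im
E
python3 - <<'E'
from h import *
C=viewer.get_calibration("top")
viewer.snapshot("top")
for n in ("wheel","shock","engine","hex_tray"):
    for r in finder.masks_of("top",n):
        k,_=cv2.findContours(r["region"].astype(np.uint8),0,1);k=max(k,key=cv2.contourArea)
        q=cv2.minAreaRect(k); print(n,round(r["conf"],2),r["rect"],np.round(q[0],1),np.round(q[1],1),round(q[2],1),"z30",np.round(plane(C,q[0],.03),4))
print(np.round(plane(C,(234.5,231.7),.008),4))
c,im=wshot("w0")
p,r=pose(); print("cam in tool",np.round(r.inv().apply(-np.array(c["R"]).T@c["t"]-p),4)); print(np.round(np.array(c["R"])@r.as_matrix(),3),np.round(c["intrinsics"],1))
go(0.53,0.352,0.2,90)
E
```

```text
wheel 0.71 [132.0, 179.6, 155.6, 201.8] [145.6 191.9] [23.  21.3] 14.0 z30 [0.5816 0.3508 0.03  ]
shock 0.78 [417.9, 228.2, 453.3, 244.9] [435.5 236.1] [34.   8.9] 23.2 z30 [ 0.4687 -0.3677  0.03  ]
engine 0.78 [318.1, 193.4, 340.6, 218.3] [329.5 205. ] [20. 25.] 90.0 z30 [ 0.5468 -0.1065  0.03  ]
engine 0.7 [330.8, 128.7, 359.8, 155.9] [345.5 145. ] [19.6 29.4] 35.5 z30 [ 0.696  -0.1473  0.03  ]
engine 0.55 [259.4, 274.0, 285.8, 296.9] [274.6 289.8] [21.1 25.1] 39.8 z30 [0.3376 0.0306 0.03  ]
hex_tray 0.56 [209.6, 207.6, 259.3, 261.2] [233.6 231.6] [50.4 45.7] 12.5 z30 [0.4818 0.1318 0.03  ]
[0.4814 0.1319 0.008 ]
cam in tool [ 0.0682  0.0005 -0.1515]
[[-0.001  1.    -0.   ]
 [-0.968 -0.001 -0.253]
 [-0.253  0.     0.968]] [[301.6   0.  278.8]
 [  0.  301.6 208.3]
 [  0.    0.    1. ]]
tool delta mm [-362.3 -152.    33.5] rows>= 6
jaw deg 68.3 tilt 0.01
tool rz deg -21.7
```

View pics/w0.png

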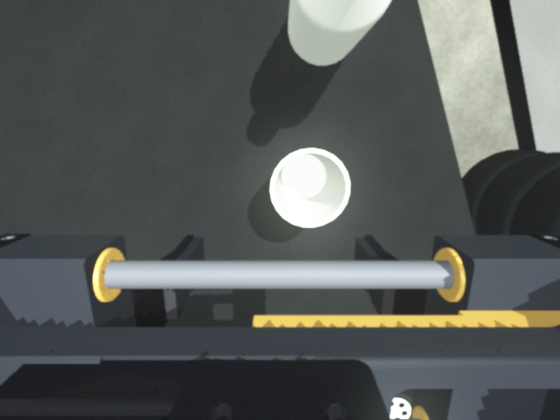

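```bash
python3 - <<'E'
from h import *
go(0.65,0.352,0.22,90)
E
```

```text
tool delta mm [-473.8 -107.6   13.5] rows>= 8
jaw deg 68.3 tilt 0.01
tool rz deg -21.7
```

send_rows(plan=[[-0.043,-0.01,0,0,0,0],[-0.053,-0.012,0.002,0,0,0],[-0.053,-0.012,0.002,0,0,0],[-0.053,-0.012,0.002,0,0,0],[-0.053,-0.012,0.002,0,0,0],[-0.053,-0.012,0.002,0,0,0],[-0.053,-0.012,0.002,0,0,0],[-0.053,-0.012,0.0015,0,0,0],[-0.06,-0.0136,0,0,0,0],[0,0,0,0,0,-10.7],[0,0,0,0,0,-10.7],[0,0,0,0,0,0]])

```text
t: 3.5
eef_pos: [0.6503, 0.3517, 0.2199]
eef_rot: [-0.0, 0.004, 1.0, 0.0]
contact_force: [-0.4, -0.2, -0.1]
gripper_width: 0.0868
```

```bash
python3 - <<'E'
from h import *
go(0.65,0.352,0.22,90)
c,im=wshot("w1")
for n in ("wheel","square_tray"):
    for r in finder.masks_of("wrist",n):
        k,_=cv2.findContours(r["region"].astype(np.uint8),0,1);k=max(k,key=cv2.contourArea)
        P=np.array([plane(c,p,.03 if n=="wheel" else .008)[:2] for p in k[:,0]],np.float32)
        print(n,round(r["conf"],2),r["rect"],"rect",[np.round(v,4) for v in cv2.minAreaRect(P)],"circ",[np.round(v,4) for v in cv2.minEnclosingCircle(P)])
E
```

```text
tool delta mm [ 0.3  0.3 -0.1] rows>= 1
jaw deg 89.6 tilt 0.04
tool rz deg -0.4
wheel 0.71 [252.9, 109.1, 307.0, 160.8] rect [array([0.5863, 0.354 ]), array([0.0555, 0.0572]), np.float64(0.8197)] circ [array([0.5867, 0.355 ]), np.float64(0.0297)]
square_tray 0.58 [232.4, 80.7, 317.9, 166.6] rect [array([0.5777, 0.3477]), array([0.094 , 0.0941]), np.float64(88.7687)] circ [array([0.5771, 0.3477]), np.float64(0.0655)]
```

View pics/w1.png

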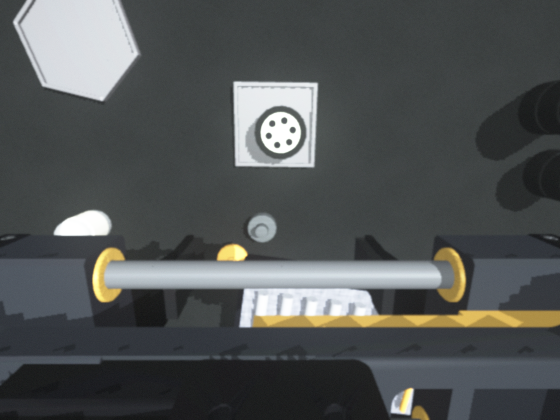

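send_rows(plan=[[0.005,-0.001,0.03,0,0,-0.4],[0.005,-0.001,0.03,0,0,0],[0.005,0,0.03,0,0,0],[0,0,0,0,0,0],[0,0,0,0,0,0]])

```text
t: 4.28
eef_pos: [0.6361, 0.3505, 0.1315]
eef_rot: [0.001, -0.001, 1.0, 0.001]
contact_force: [0.4, 0.1, 0.6]
gripper_width: 0.087
```

```bash
cat > blob.py <<'E'
from h import *
def obj(c,name,z,shape,near=None,conf=.3,cam="wrist"):
    out=[]
    for r in finder.masks_of(cam,name):
        if r["conf"]<conf: continue
        k,_=cv2.findContours(r["region"].astype(np.uint8),0,1);k=max(k,key=cv2.contourArea)
        P=np.array([plane(c,p,z)[:2] for p in k[:,0]],np.float32)
        (x,y),(w,h),a=cv2.minAreaRect(P)
        out.append((x,y)); print(name,cam,round(r["conf"],2),[round(v) for v in r["rect"]],"rect",np.round([x,y,w,h],4),round(a,1),"circ",[np.round(v,4) for v in cv2.minEnclosingCircle(P)])
    return out
E
python3 - <<'E'
from blob import *
go(0.586,0.353,0.0215,90)
c,im=wshot("w2")
for z in (.03,.022,.038): obj(c,"wheel",z,0)
obj(c,"square_tray",.008,0)
E
```

```text
tool delta mm [ 50.3   2.4 109.9] rows>= 2
jaw deg 90.1 tilt 0.13
tool rz deg 0.1
wheel wrist 0.86 [245, 120, 318, 185] rect [0.585  0.3533 0.0553 0.0556] 45.8 circ [array([0.585 , 0.3543]), np.float64(0.0291)]
wheel wrist 0.86 [245, 120, 318, 185] rect [0.5856 0.3534 0.057  0.0574] 45.8 circ [array([0.5856, 0.3545]), np.float64(0.03)]
wheel wrist 0.86 [245, 120, 318, 185] rect [0.5845 0.3532 0.0535 0.0539] 45.8 circ [array([0.5845, 0.3542]), np.float64(0.0281)]
square_tray wrist 0.93 [218, 81, 333, 194] rect [0.5777 0.3478 0.0959 0.0957] 88.7 circ [array([0.5777, 0.3474]), np.float64(0.066)]
```

View pics/w2.png

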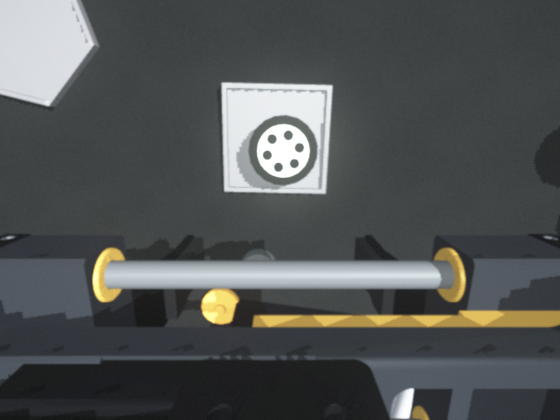

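send_rows(plan=[[0.025,0.0015,0.01,0,0,0],[0.026,0.0015,0.02,0,0,0],[0,0,0.03,0,0,0],[0,0,0.03,0,0,0],[0,0,0.015,0,0,0],[0,0,0.0055,0,0,0],[0,0,0,0,0,0]], newtons=15)

```text
t: 5.4
eef_pos: [0.5849, 0.3533, 0.0204]
eef_rot: [0.001, -0.001, 1.0, 0.0]
contact_force: [0.1, 1.0, 0.7]
gripper_width: 0.0871
```

send_rows(plan=[[0,0,0,0,0,0],[0,0,0,0,0,0],[0,0,0,0,0,0],[0,0,0,0,0,0],[0,0,0,0,0,0],[0,0,0,0,0,0]], hand=40, newtons=15)

```text
t: 6.15
eef_pos: [0.5843, 0.353, 0.0198]
eef_rot: [0.0, -0.001, 1.0, 0.0]
contact_force: [-0.2, -0.3, 2.1]
gripper_width: 0.0575
```

send_rows(plan=[[0,0,-0.01,0,0,0],[0,0,-0.03,0,0,0],[0,-0.01,-0.03,0,0,0],[0.02,-0.04,-0.01,0,0,0],[0.02,-0.045,0,0,0,0],[0.02,-0.045,0,0,0,0],[0.02,-0.045,0,0,0,0],[0.0,-0.02,0,0,0,0],[0,0,0,0,0,0],[0,0,0,0,0,0]])

```text
t: 7.4
eef_pos: [0.5054, 0.1496, 0.0999]
eef_rot: [0.001, -0.002, 1.0, 0.001]
contact_force: [-0.3, 0.8, -1.0]
gripper_width: 0.0574
```

```bash
python3 - <<'E'
from blob import *
go(0.4814,0.1319,0.021,90)
c,im=wshot("w3")
obj(c,"hex_tray",.008,0)
E
```

```text
tool delta mm [ 24.2 -17.8  78.8] rows>= 2
jaw deg 90.2 tilt 0.12
tool rz deg 0.2
hex_tray wrist 0.7 [180, 111, 338, 241] rect [0.4707 0.1305 0.104  0.1213] 10.2 circ [array([0.4838, 0.1329]), np.float64(0.0663)]
```

View pics/w3.png

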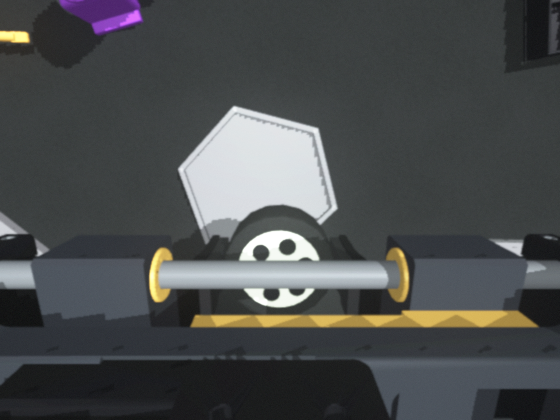

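send_rows(plan=[[0.012,-0.009,0.01,0,0,0],[0.011,-0.0085,0.02,0,0,0],[0,0,0.022,0,0,0],[0,0,0.014,0,0,0],[0,0,0.007,0,0,0],[0,0,0.004,0,0,0],[0,0,0.002,0,0,0],[0,0,0,0,0,0],[0,0,0,0,0,0]])

```text
t: 8.62
eef_pos: [0.4818, 0.1303, 0.0209]
eef_rot: [0.0, -0.001, 1.0, 0.0]
contact_force: [-0.6, 0.0, -0.1]
gripper_width: 0.0579
```

send_rows(plan=[[0,0,0,0,0,0],[0,0,0,0,0,0],[0,0,0,0,0,0],[0,0,0,0,0,0]], hand=95)

```text
t: 9.12
eef_pos: [0.4816, 0.1302, 0.0206]
eef_rot: [0.0, -0.001, 1.0, 0.0]
contact_force: [0.3, 0.0, -0.4]
gripper_width: 0.0816
```

send_rows(plan=[[0,0,-0.02,0,0,0],[0,0,-0.05,0,0,0],[0,0,-0.05,0,0,0],[0,-0.01,-0.05,0,0,0],[-0.02,-0.04,-0.03,0,0,0],[-0.025,-0.05,0,0,0,0],[-0.025,-0.05,0,0,0,0],[-0.025,-0.05,0,0,0,0],[-0.023,-0.037,0,0,0,0],[0,0,0,0,0,0],[0,0,0,0,0,0]], hand=100)

```text
t: 10.5
eef_pos: [0.5995, -0.1057, 0.22]
eef_rot: [-0.001, -0.001, 1.0, 0.001]
contact_force: [-0.6, -0.2, -0.9]
gripper_width: 0.0871
```

```bash
python3 - <<'E'
from blob import *
print(pose()[0])
c,im=wshot("w4")
obj(c,"long_tray",.008,0); obj(c,"engine",.08,0)
cs=viewer.get_calibration("side"); im=viewer.snapshot("side"); cv2.imwrite("pics/s4.png",im[:,:,::-1])
for r in finder.masks_of("side","wheel"): print(r["conf"],r["rect"])
E
```

```text
[ 0.59948494 -0.10570588  0.22003074]
long_tray wrist 0.85 [215, 78, 341, 203] rect [ 0.5475 -0.1087  0.1245  0.0842] 45.8 circ [array([ 0.5479, -0.1083]), np.float64(0.0733)]
engine wrist 0.97 [251, 121, 311, 171] rect [ 0.548  -0.1024  0.0441  0.059 ] 1.9 circ [array([ 0.5542, -0.101 ]), np.float64(0.0316)]
engine wrist 0.9 [221, 242, 274, 308] rect [ 0.7085 -0.1508  0.0231  0.0379] 0.0 circ [array([ 0.7028, -0.1507]), np.float64(0.0193)]
0.87 [256.4, 173.9, 274.3, 195.5]
```

View pics/w4.png

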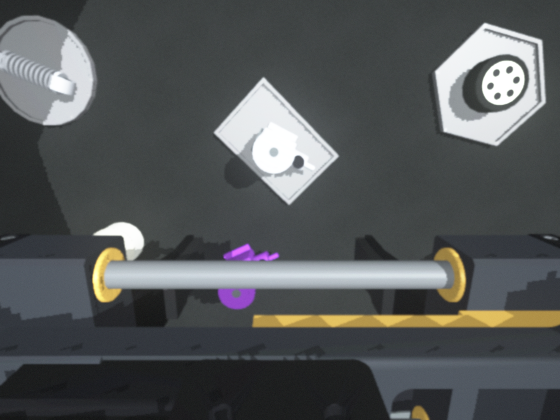

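View pics/s4.png

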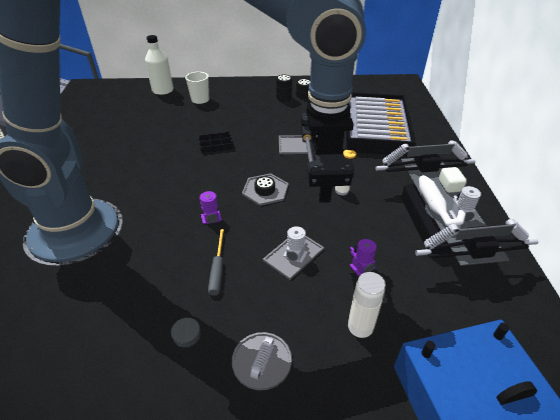

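```bash
python3 - <<'E'
from h import *
im=cv2.imread("pics/w4.png"); a=cv2.resize(im[100:200,220:340],(600,500),interpolation=2)
cv2.imwrite("pics/eng2.png",a)
p,r=pose()
np.save("c4.npy",viewer.get_calibration("wrist"),allow_pickle=True)
im=viewer.snapshot("top")[:,:,::-1]; cv2.imwrite("pics/t4.png",cv2.resize(im[170:240,290:374],(600,500),interpolation=2))
im=viewer.snapshot("side")[:,:,::-1]; cv2.imwrite("pics/s4b.png",cv2.resize(im[215:285,255:339],(600,500),interpolation=2))
E
```

```text
(no output)
```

View pics/eng2.png

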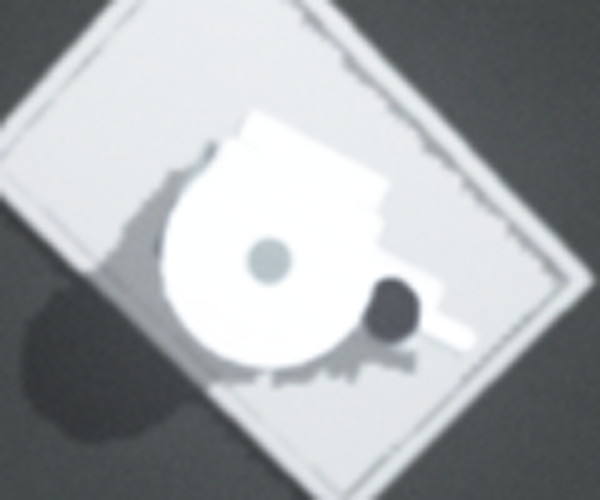

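View pics/s4b.png

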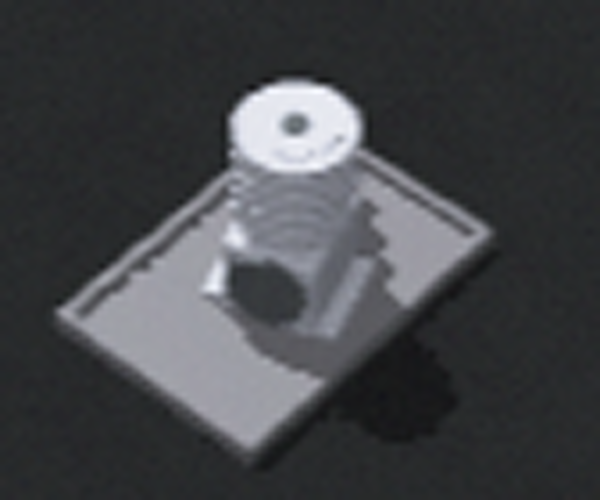

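View pics/t4.png

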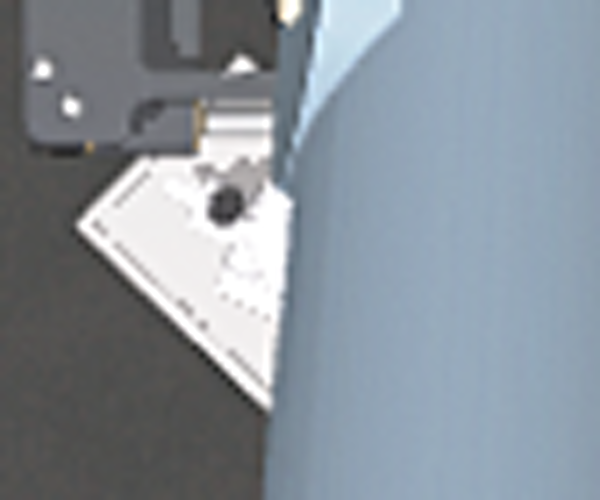

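```bash
python3 - <<'E'
from h import *
c=np.load("c4.npy",allow_pickle=True).item(); s=viewer.get_calibration("side")
X,e=tri([ray(c,(273.8,152.2)),ray(s,(296.3,232.4))]); print(np.round(X,4),np.round(e,4))
print(plane(c,(273.8,152.2),.08),plane(s,(296.3,232.4),.08))
h=plane(c,(273.8,152.2),.08)
n=plane(c,(313,167),.03); print(n, np.degrees(np.arctan2(n[1]-h[1],n[0]-h[0])))
a=plane(c,(220+255/5,100+110/5),.01);b=plane(c,(220+388/5,100+183/5),.01);print("foot edge",np.linalg.norm(a-b),np.degrees(np.arctan2(*(b-a)[[1,0]])))
go(h[0],h[1],.12,90)
E
```

```text
[ 0.5522 -0.1099  0.0762] [0.0007 0.0007]
[ 0.55265557 -0.1098605   0.08      ] [ 0.55109681 -0.11358669  0.08      ]
[ 0.57263332 -0.06626072  0.03      ] 65.3823827397725
foot edge 0.03505269792439732 62.26167026760304
tool delta mm [ 47.2  -3.9 100.7] rows>= 2
jaw deg 90.2 tilt 0.02
tool rz deg 0.2
```

send_rows(plan=[[0.023,-0.002,0.02,0,0,0],[0.024,-0.002,0.03,0,0,0],[0,0,0.03,0,0,-8.5],[0,0,0.03,0,0,-8.5],[0,0,0.03,0,0,0],[0,0,0.016,0,0,0],[0,0,0.007,0,0,0],[0,0,0,0,0,0]], newtons=30)

```text
t: 11.85
eef_pos: [0.5533, -0.1106, 0.0578]
eef_rot: [0.0, -0.149, 0.989, -0.0]
contact_force: [-0.9, 0.6, 0.6]
gripper_width: 0.0874
```

send_rows(plan=[[0,0,0,0,0,0],[0,0,0,0,0,0],[0,0,0,0,0,0],[0,0,0,0,0,0],[0,0,0,0,0,0],[0,0,0,0,0,0],[0,0,0,0,0,0]], hand=20)

```text
t: 12.72
eef_pos: [0.5529, -0.1106, 0.0575]
eef_rot: [-0.0, -0.149, 0.989, 0.0]
contact_force: [1.2, 0.2, 0.7]
gripper_width: 0.0389
```

send_rows(plan=[[0,0,-0.008,0,0,0],[0,0,-0.02,0,0,0],[0,0,-0.03,0,0,0],[0,0,-0.03,0,0,8.5],[0,0,-0.022,0,0,8.5],[0,0.02,0,0,0,0],[-0.003,0.04,0,0,0,0],[-0.004,0.048,0,0,0,0],[-0.004,0.048,0,0,0,0],[-0.004,0.048,0,0,0,0],[-0.004,0.048,0,0,0,0],[-0.004,0.048,0,0,0,0]])

```text
t: 14.22
eef_pos: [0.5752, 0.1906, 0.1676]
eef_rot: [-0.0, -0.001, 1.0, -0.0]
contact_force: [1.4, -0.2, -2.6]
gripper_width: 0.0393
```

send_rows(plan=[[-0.003,0.045,0,0,0,0],[0,0.035,0,0,0,0],[0,0.02,0,0,0,0],[0,0,0,0,0,0],[0,0,0,0,0,0],[0,0,0,0,0,0]])

```text
t: 14.98
eef_pos: [0.5789, 0.287, 0.1676]
eef_rot: [0.0, 0.001, 1.0, -0.001]
contact_force: [-0.3, -0.3, -1.9]
gripper_width: 0.0396
```

```bash
python3 - <<'E'
from blob import *
go(0.5777,0.3477,0.0575,90)
c,im=wshot("w5")
obj(c,"square_tray",.008,0)
im=viewer.snapshot("side")[:,:,::-1]; cv2.imwrite("pics/s5.png",cv2.resize(im[40:240,200:440],(720,600),interpolation=2))
E
```

```text
tool delta mm [  1.2  60.8 110.1] rows>= 2
jaw deg 89.9 tilt 0.06
tool rz deg -0.1
square_tray wrist 0.97 [292, 152, 386, 239] rect [0.5773 0.3476 0.0943 0.094 ] 88.7 circ [array([0.575 , 0.3473]), np.float64(0.0635)]
```

View pics/w5.png

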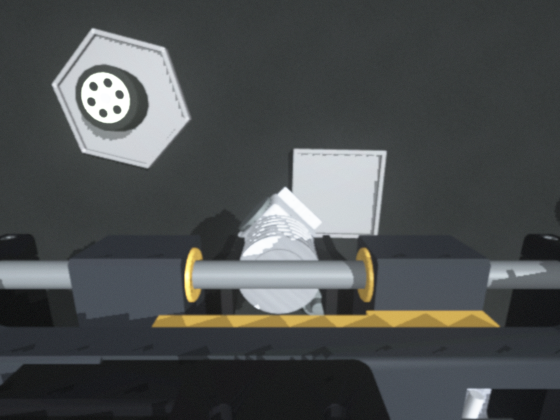

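View pics/s5.png

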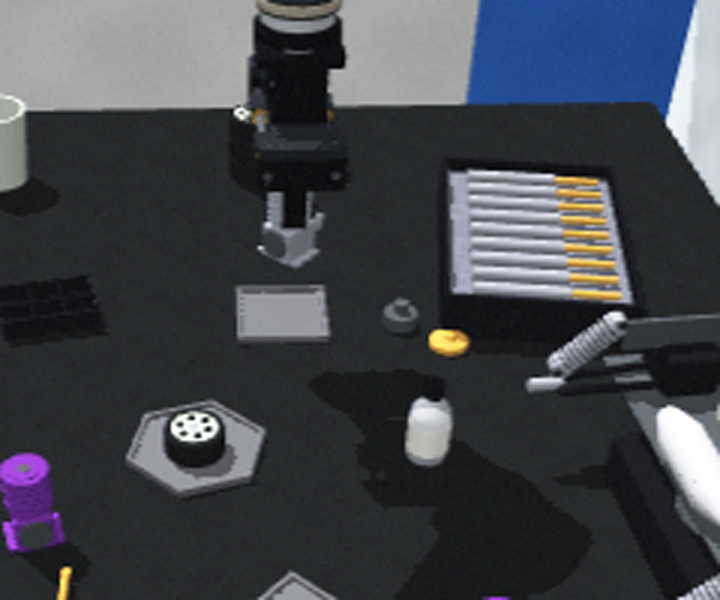

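send_rows(plan=[[0,0.02,0,0,0,0],[0.001,0.026,0.01,0,0,0],[0,0.0148,0.02,0,0,0],[0,0,0.03,0,0,0],[0,0,0.02,0,0,0],[0,0,0.012,0,0,0],[0,0,0.008,0,0,0],[0,0,0.005,0,0,0],[0,0,0.003,0,0,0],[0,0,0,0,0,0],[0,0,0,0,0,0]])

```text
t: 16.5
eef_pos: [0.5775, 0.3503, 0.0601]
eef_rot: [0.0, -0.001, 1.0, 0.0]
contact_force: [-0.2, -0.6, -1.9]
gripper_width: 0.0392
```

send_rows(plan=[[0,-0.0025,0,0,0,0],[0,0,0.0015,0,0,0],[0,0,0.001,0,0,0],[0,0,0,0,0,0],[0,0,0,0,0,0]])

```text
t: 17.12
eef_pos: [0.5774, 0.3475, 0.0575]
eef_rot: [0.0, -0.001, 1.0, -0.0]
contact_force: [-0.1, -0.8, 3.3]
gripper_width: 0.0397
```

send_rows(plan=[[0,0,0,0,0,0],[0,0,0,0,0,0],[0,0,0,0,0,0],[0,0,0,0,0,0],[0,0,-0.01,0,0,0],[0,0,-0.03,0,0,0],[0,0,-0.04,0,0,0],[0,0,-0.05,0,0,0],[0,0,-0.035,0,0,0],[0,0,0,0,0,0]], hand=100)

```text
t: 18.38
eef_pos: [0.579, 0.3487, 0.2268]
eef_rot: [0.003, -0.001, 1.0, 0.002]
contact_force: [-0.5, 0.7, -1.1]
gripper_width: 0.087
```

```bash
python3 - <<'E'
from h import *
im=viewer.snapshot("side")[:,:,::-1]; cv2.imwrite("pics/s6.png",cv2.resize(im[90:210,240:400],(800,600),interpolation=2))
print(pose()[0])
E
```

```text
[0.57780449 0.34800706 0.22424858]
```

View pics/s6.png

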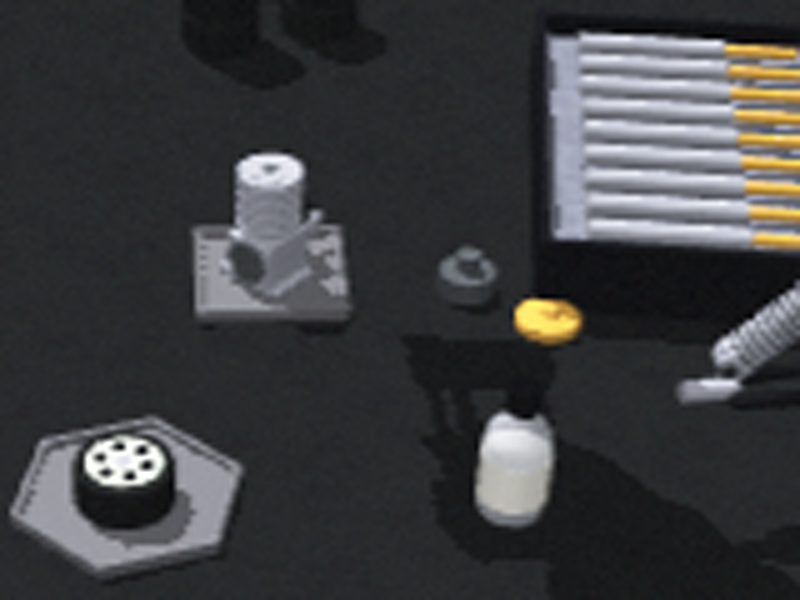

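send_rows(plan=[[0.004,-0.03,0,0,0,0],[0.004,-0.06,0,0,0,0],[0.004,-0.06,0,0,0,0],[0.004,-0.06,0,0,0,0],[0.004,-0.06,0,0,0,0],[0.004,-0.06,0,0,0,0],[0.004,-0.06,0,0,0,0],[0.004,-0.06,0,0,0,0],[0.004,-0.06,0,0,0,0],[0.004,-0.06,0,0,0,0],[0.004,-0.06,0,0,0,0],[0.004,-0.05,0,0,0,0]])

```text
t: 19.92
eef_pos: [0.5289, -0.3346, 0.2206]
eef_rot: [-0.001, -0.0, 1.0, 0.0]
contact_force: [1.2, 0.6, 0.2]
gripper_width: 0.0869
```

send_rows(plan=[[0,-0.03,0,0,0,0],[0,0,0,0,0,0],[0,0,0,0,0,0]])

```text
t: 20.3
eef_pos: [0.5303, -0.3608, 0.2208]
eef_rot: [-0.001, -0.001, 1.0, 0.001]
contact_force: [0.8, 1.0, -0.9]
gripper_width: 0.0872
```

```bash
cat > sh.py <<'E'
from blob import *
import sys
go(0.469,-0.369,0.1,157)
print(np.round(sensors.state()["joint_pos"],2))
c,im=wshot(sys.argv[1]); 
obj(c,"round_tray",.008,0); obj(c,"shock",.016,0)
E
python3 sh.py w7
```

```text
tool delta mm [ 61.1  -8.3 120.9] rows>= 2
jaw deg 90.2 tilt 0.16
tool rz deg -66.8
[ 0.36  0.43  0.24  1.64 -0.11  1.09  2.2 ]
round_tray wrist 0.86 [224, 90, 321, 184] rect [ 0.4694 -0.3695  0.1111  0.1111] 44.1 circ [array([ 0.4704, -0.3695]), np.float64(0.0571)]
shock wrist 0.82 [233, 122, 305, 158] rect [ 0.4724 -0.3722  0.0838  0.0227] 67.4 circ [array([ 0.4726, -0.3722]), np.float64(0.0422)]
```

View pics/w7.png

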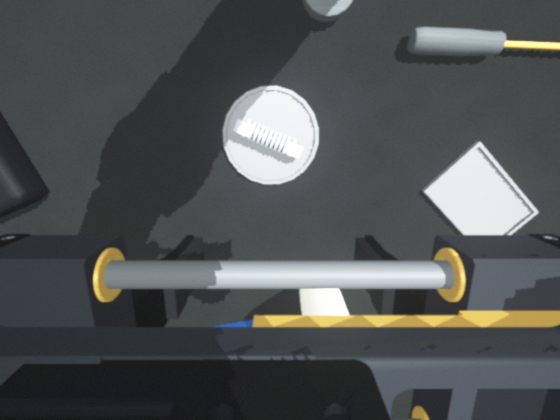

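send_rows(plan=[[0.005,-0.001,0,0,0,8],[0,0,0,0,0,10.5],[0,0,0,0,0,10.5],[0,0,0,0,0,10.5],[0,0,0,0,0,10.5],[0,0,0,0,0,10.5],[0,0,0,0,0,10.5],[0,0,0,0,0,10.5],[0,0,0,0,0,10.5],[0,0,0,0,0,10.5],[0,0,0,0,0,10.5],[0,0,0,0,0,0]])

```text
t: 21.95
eef_pos: [0.5259, -0.3622, 0.2219]
eef_rot: [-0.0, 0.832, 0.554, -0.0]
contact_force: [0.2, 0.6, -0.3]
gripper_width: 0.0871
```

```bash
python3 - <<'E'
from h import *
go(.4715,-.371,.12,157.4)
p,r=pose(); print(p)
print(np.round(sensors.state()["joint_pos"],2))
E
```

```text
tool delta mm [-29.2 -46.8 101.9] rows>= 2
jaw deg -22.7 tilt 0.03
tool rz deg -0.1
[ 0.52593173 -0.36215138  0.22185426]
[ 0.05  0.48  0.69  1.67 -0.34  1.11  0.44]
```

send_rows(plan=[[-0.03,-0.017,0.02,0,0,0],[-0.03,-0.017,0.03,0,0,0],[-0.025,-0.013,0.02,0,0,0],[0,0,0,0,0,0],[0,0,0,0,0,0]])

```text
t: 22.58
eef_pos: [0.4505, -0.4228, 0.1526]
eef_rot: [0.0, 0.833, 0.554, 0.001]
contact_force: [-0.0, -0.3, 0.0]
gripper_width: 0.0868
```

```bash
sed -i 's/^go.*/go(.4715,-.371,.0205,157.4)/' sh.py; python3 sh.py w8
```

```text
tool delta mm [ 55.8  -0.8 132.1] rows>= 3
jaw deg -22.7 tilt 0.1
tool rz deg -0.1
[ 0.21  0.52  0.67  1.79 -0.39  0.96  0.64]
round_tray wrist 0.83 [219, 83, 335, 202] rect [ 0.4694 -0.3703  0.1125  0.1121] 19.6 circ [array([ 0.4696, -0.37  ]), np.float64(0.0571)]
shock wrist 0.73 [265, 100, 293, 192] rect [ 0.4715 -0.372   0.0826  0.0211] 67.6 circ [array([ 0.4714, -0.3718]), np.float64(0.0415)]
```

View pics/w8.png

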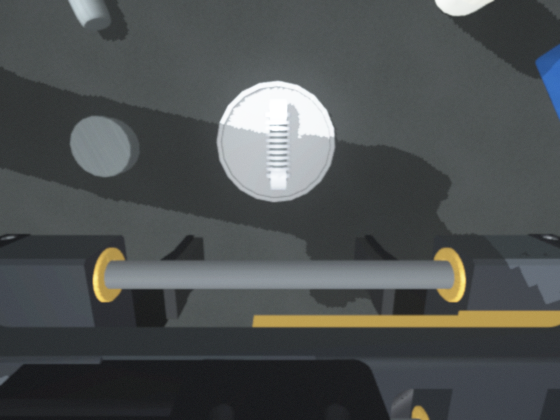

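send_rows(plan=[[0.025,0,0.03,0,0,0],[0.0305,-0.001,0.03,0,0,0],[0,0,0.03,0,0,0],[0,0,0.025,0,0,0],[0,0,0.012,0,0,0],[0,0,0.005,0,0,0],[0,0,0,0,0,0]], hand=60, newtons=20)

```text
t: 23.6
eef_pos: [0.4701, -0.3722, 0.0205]
eef_rot: [0.0, 0.833, 0.553, 0.0]
contact_force: [0.4, -0.9, 0.2]
gripper_width: 0.0522
```

send_rows(plan=[[0,0,0,0,0,0],[0,0,0,0,0,0],[0,0,0,0,0,0],[0,0,0,0,0,0],[0,0,0,0,0,0],[0,0,0,0,0,0]], hand=5)

```text
t: 24.35
eef_pos: [0.4699, -0.372, 0.0202]
eef_rot: [0.0, 0.833, 0.553, 0.0]
contact_force: [0.3, 0.9, 1.8]
gripper_width: 0.0223
```

send_rows(plan=[[0,0,-0.01,0,0,0],[0,0,-0.03,0,0,0],[0,0,-0.03,0,0,0],[0,0,-0.03,0,0,10.6],[0,0,-0.01,0,0,10.6],[0,0,0,0,0,0],[0,0,0,0,0,0]])

```text
t: 25.22
eef_pos: [0.4694, -0.3713, 0.1294]
eef_rot: [-0.001, 0.92, 0.391, -0.0]
contact_force: [-0.5, 0.4, 0.4]
gripper_width: 0.0227
```

```bash
python3 - <<'E'
from h import *
go(.5475,-.1085,.0205,135.8)
print(pose()[0])
wshot("w9")
E
```

```text
tool delta mm [ 243.5 -126.   109.1] rows>= 4
jaw deg -43.9 tilt 0.08
tool rz deg 0.3
[ 0.46937742 -0.371335    0.12941884]
```

View pics/w9.png

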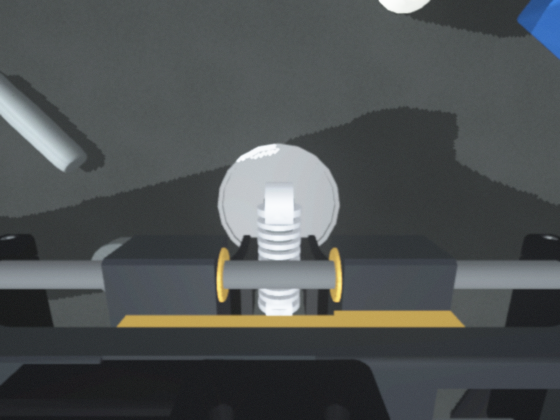

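send_rows(plan=[[0.02,-0.01,0,0,0,0.3],[0.04,-0.02,0,0,0,0],[0.045,-0.024,0,0,0,0],[0.045,-0.024,0,0,0,0],[0.045,-0.024,0,0,0,0],[0.03,-0.016,0,0,0,0],[0.0185,-0.008,0,0,0,0],[0,0,0.01,0,0,0],[0,0,0.02,0,0,0],[0,0,0,0,0,0],[0,0,0,0,0,0]])

```text
t: 26.65
eef_pos: [0.5495, -0.1111, 0.0998]
eef_rot: [0.0, 0.922, 0.386, -0.0]
contact_force: [-0.1, -0.1, -0.9]
gripper_width: 0.0228
```

```bash
python3 - <<'E'
from h import *
go(.5475,-.1085,.0205,135.8)
print(pose()[0])
wshot("w10")
E
```

```text
tool delta mm [ 0.6 -3.3 79.3] rows>= 2
jaw deg -44.5 tilt 0.04
tool rz deg -0.3
[ 0.54949031 -0.11114828  0.09976737]
```

View pics/w10.png

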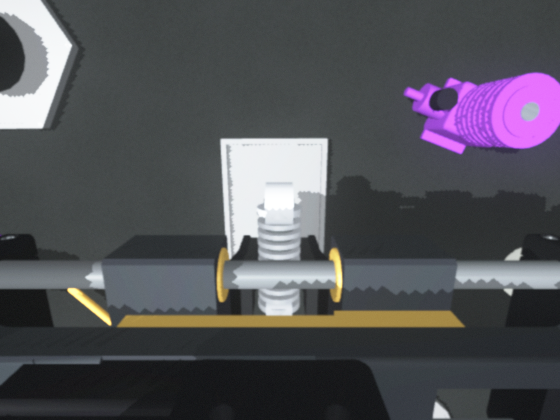

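send_rows(plan=[[0,-0.003,0.02,0,0,0],[0,0,0.025,0,0,0],[0,0,0.015,0,0,0],[0,0,0.008,0,0,0],[0,0,0.006,0,0,0],[0,0,0.003,0,0,0],[0,0,0.0015,0,0,0],[0,0,0,0,0,0],[0,0,0,0,0,0]])

```text
t: 27.82
eef_pos: [0.548, -0.1077, 0.0218]
eef_rot: [0.0, 0.922, 0.388, 0.0]
contact_force: [-0.4, 0.7, -0.5]
gripper_width: 0.0225
```

send_rows(plan=[[0,0,0.001,0,0,0],[0,0,0.0006,0,0,0],[0,0,0,0,0,0],[0,0,0,0,0,0]])

```text
t: 28.32
eef_pos: [0.5479, -0.1077, 0.0201]
eef_rot: [-0.0, 0.922, 0.387, 0.0]
contact_force: [-1.3, 1.2, 4.8]
gripper_width: 0.0231
```

send_rows(plan=[[0,0,0,0,0,0],[0,0,0,0,0,0],[0,0,0,0,0,0],[0,0,0,0,0,0],[0,0,-0.01,0,0,0],[0,0,-0.03,0,0,0],[0,0,-0.05,0,0,0],[-0.03,0,-0.05,0,0,0],[-0.03,0,-0.03,0,0,0],[0,0,0,0,0,0],[0,0,0,0,0,0]], hand=45)

```text
t: 29.7
eef_pos: [0.5059, -0.1496, 0.1897]
eef_rot: [-0.001, 0.922, 0.388, 0.0]
contact_force: [0.3, -0.5, -0.6]
gripper_width: 0.0391
```

```bash
python3 - <<'E'
from blob import *
c,im=wshot("w11")
obj(c,"long_tray",.008,0);obj(c,"shock",.016,0)
go(.4816,.1302,.1,90)
print(np.round(sensors.state()["joint_pos"],2),sensors.state()["eef_pos"])
E
```

```text
long_tray wrist 0.73 [238, 78, 323, 198] rect [ 0.547  -0.1081  0.1251  0.0839] 45.9 circ [array([ 0.5473, -0.1081]), np.float64(0.073)]
shock wrist 0.64 [268, 99, 292, 183] rect [ 0.5484 -0.1067  0.0829  0.0236] 45.6 circ [array([ 0.5485, -0.1068]), np.float64(0.0419)]
tool delta mm [ 183.3 -212.5   88.9] rows>= 4
jaw deg -44.3 tilt 0.12
tool rz deg 45.7
[-0.48  0.36  0.87  1.97 -0.34  0.96 -0.21] [ 0.50584065 -0.14944644  0.18885533]
```

View pics/w11.png

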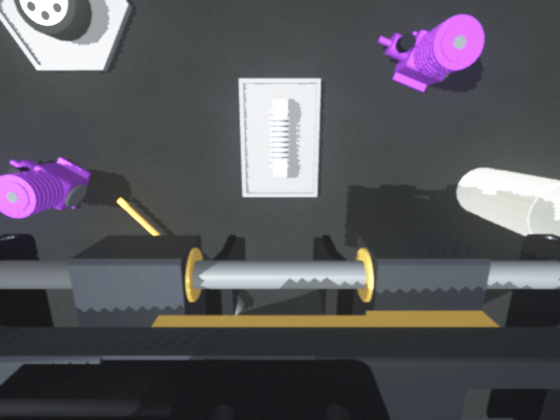

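send_rows(plan=[[0.02,-0.035,0,0,0,0],[0.03,-0.052,0,0,0,0],[0.03,-0.052,0,0,0,0],[0.03,-0.052,0.01,0,0,0],[0.014,-0.022,0.02,0,0,0],[0,0,0,0,0,0],[0,0,0,0,0,0]], hand=90)

```text
t: 30.72
eef_pos: [0.4409, 0.0861, 0.16]
eef_rot: [0.001, 0.922, 0.387, -0.0]
contact_force: [0.6, 0.2, 0.5]
gripper_width: 0.0782
```

```bash
python3 - <<'E'
from blob import *
c,im=wshot("w12")
o=obj(c,"wheel",.03,0)
if o: go(*o[0],.0215)
print(sensors.state()["eef_pos"])
E
```

```text
wheel wrist 0.78 [244, 112, 310, 171] rect [0.4827 0.1312 0.0565 0.0553] 0.1 circ [array([0.4828, 0.1306]), np.float64(0.0289)]
tool delta mm [ 61.4  -2.5 138.9] rows>= 3
jaw deg -44.6 tilt 0.06
[0.44121766 0.08569299 0.16038313]
```

View pics/w12.png

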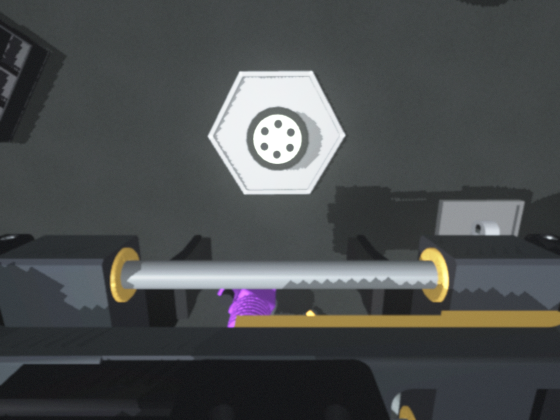

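send_rows(plan=[[0.03,-0.001,0.02,0,0,0],[0.031,-0.0015,0.03,0,0,0],[0,0,0.035,0,0,0],[0,0,0.03,0,0,0],[0,0,0.016,0,0,0],[0,0,0.007,0,0,0],[0,0,0,0,0,0]], newtons=15)

```text
t: 31.7
eef_pos: [0.4818, 0.1322, 0.0224]
eef_rot: [-0.0, 0.922, 0.387, 0.0]
contact_force: [-0.3, -0.6, 0.2]
gripper_width: 0.0783
```

send_rows(plan=[[0,0,0,0,0,0],[0,0,0,0,0,0],[0,0,0,0,0,0],[0,0,0,0,0,0],[0,0,0,0,0,0]], hand=40)

```text
t: 32.33
eef_pos: [0.4817, 0.1326, 0.0224]
eef_rot: [-0.0, 0.922, 0.388, 0.0]
contact_force: [-0.6, 0.1, 4.9]
gripper_width: 0.0575
```

send_rows(plan=[[0,0,-0.01,0,0,0],[0,0,-0.03,0,0,0],[0,0,-0.04,0,0,0],[-0.017,0.0155,-0.03,0,0,0],[-0.03,0.028,-0.01,0,0,0],[-0.04,0.0375,0,0,0,0],[-0.04,0.0375,0,0,0,0],[-0.04,0.0375,0,0,0,0],[-0.04,0.0375,0,0,0,0],[-0.04,0.0375,0,0,0,0],[-0.04,0.0375,0,0,0,0],[-0.04,0.0375,0,0,0,0]])

```text
t: 33.83
eef_pos: [0.4708, -0.3167, 0.1421]
eef_rot: [-0.0, 0.922, 0.388, 0.0]
contact_force: [1.8, -0.4, -0.2]
gripper_width: 0.0575
```

send_rows(plan=[[-0.025,0.023,0,0,0,0],[-0.015,0.0145,0,0,0,0],[0,0,0,0,0,0],[0,0,0,0,0,0],[0,0,0,0,0,0]])

```text
t: 34.45
eef_pos: [0.4704, -0.3685, 0.1418]
eef_rot: [-0.001, 0.921, 0.388, 0.0]
contact_force: [0.4, 0.5, 0.4]
gripper_width: 0.0574
```

```bash
python3 - <<'E'
from blob import *
go(.4694,-.370,.0224)
c,im=wshot("w13")
print(sensors.state()["eef_pos"])
E
```

```text
tool delta mm [ -1.9   0.5 119.4] rows>= 2
jaw deg -44.3 tilt 0.07
[ 0.47037394 -0.36868534  0.1418325 ]
```

View pics/w13.png

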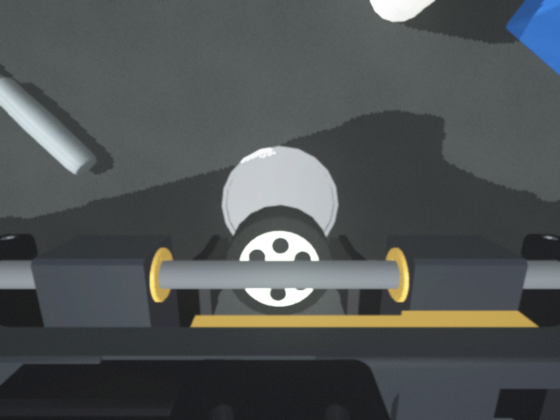

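send_rows(plan=[[-0.002,0.0005,0.02,0,0,0],[0,0,0.03,0,0,0],[0,0,0.03,0,0,0],[0,0,0.018,0,0,0],[0,0,0.009,0,0,0],[0,0,0.006,0,0,0],[0,0,0.003,0,0,0],[0,0,0.002,0,0,0],[0,0,0,0,0,0],[0,0,0,0,0,0]])

```text
t: 35.75
eef_pos: [0.469, -0.372, 0.0242]
eef_rot: [0.0, 0.922, 0.387, 0.0]
contact_force: [-0.5, 0.1, 0.0]
gripper_width: 0.0572
```

send_rows(plan=[[0.001,-0.001,0.001,0,0,0],[0,0,0.001,0,0,0],[0,0,0.0005,0,0,0],[0,0,0,0,0,0],[0,0,0,0,0,0]])

```text
t: 36.38
eef_pos: [0.469, -0.3702, 0.0224]
eef_rot: [-0.0, 0.922, 0.388, 0.001]
contact_force: [-1.6, 3.2, 8.2]
gripper_width: 0.0577
```

send_rows(plan=[[0,0,0,0,0,0],[0,0,0,0,0,0],[0,0,0,0,0,0],[0,0,0,0,0,0],[0,0,-0.01,0,0,0],[0,0,-0.03,0,0,0],[0,0,-0.05,0,0,0],[-0.03,0,-0.05,0,0,0],[-0.03,0,-0.04,0,0,0],[0,0,0,0,0,0],[0,0,0,0,0,0]], hand=90)

```text
t: 37.75
eef_pos: [0.4271, -0.4126, 0.2012]
eef_rot: [-0.001, 0.922, 0.388, 0.0]
contact_force: [-0.3, 1.1, -1.0]
gripper_width: 0.0789
```

```bash
python3 - <<'E'
from blob import *
c,im=wshot("w14")
obj(c,"round_tray",.008,0); obj(c,"wheel",.03,0)
cv2.imwrite("pics/s14.png",cv2.resize(viewer.snapshot("side"),(800,600))[:,:,::-1])
cv2.imwrite("pics/t14.png",cv2.resize(viewer.snapshot("top"),(800,600))[:,:,::-1])
for n in ("driver","oil","spray"):
    print(n,[(cam,[np.round(r["at"],1).tolist() for r in finder.tip_of(cam,n)[:1]]) for cam in ("top","side")])
E
```

```text
round_tray wrist 0.66 [229, 84, 331, 188] rect [ 0.4692 -0.3691  0.1129  0.1126] 48.0 circ [array([ 0.4696, -0.3696]), np.float64(0.0576)]
wheel wrist 0.9 [249, 116, 309, 168] rect [ 0.4683 -0.3706  0.056   0.0562] 54.6 circ [array([ 0.4689, -0.3708]), np.float64(0.0289)]
driver [('top', [[338.2, 276.0]]), ('side', [[295.2, 140.6]])]
oil [('top', [[236.7, 147.7]]), ('side', [[342.0, 187.5]])]
spray [('top', [[404.9, 161.3]]), ('side', [[360.0, 327.6]])]
```

View pics/w14.png

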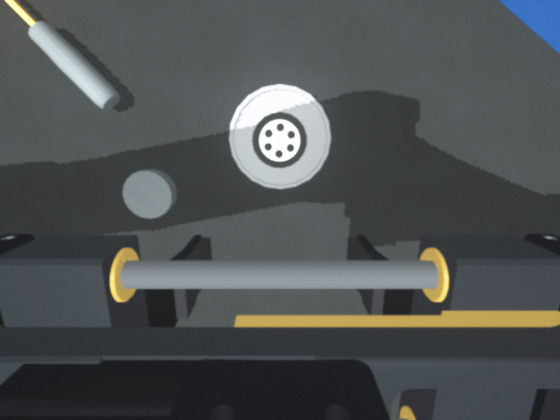

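View pics/s14.png

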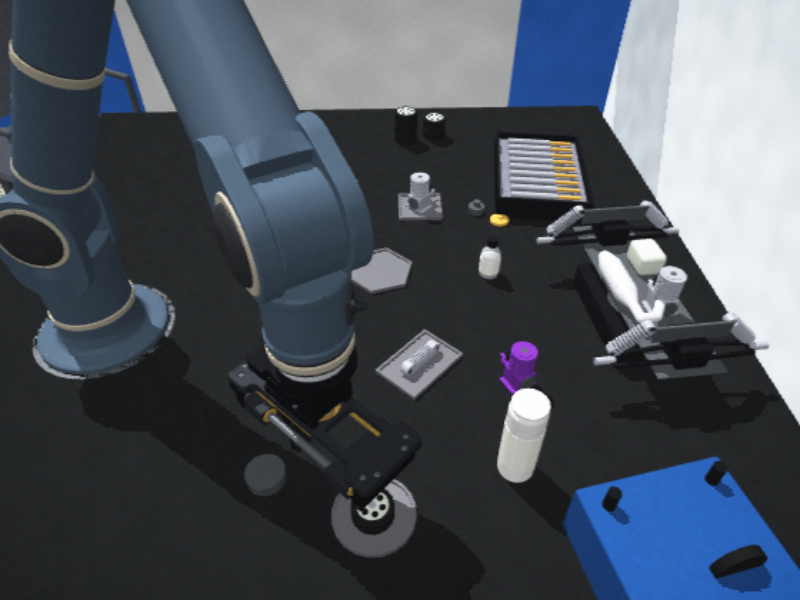

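View pics/t14.png

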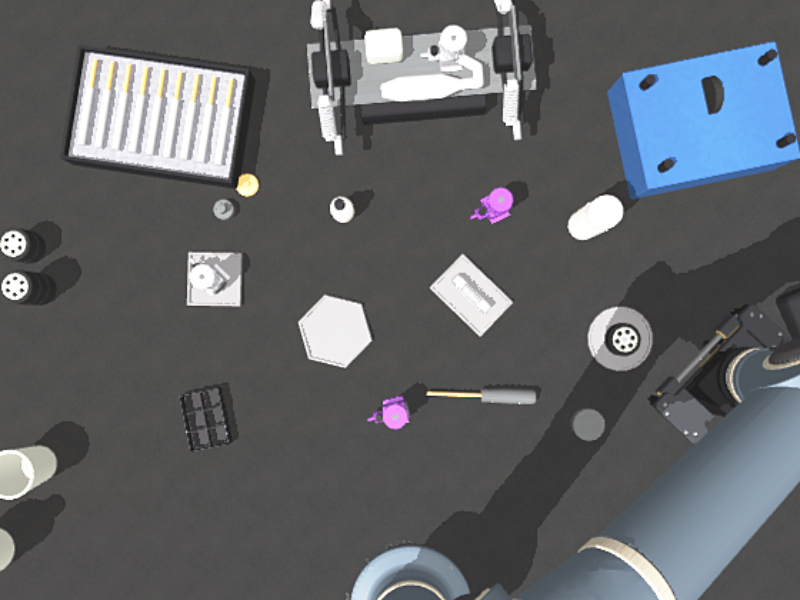

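```bash
python3 - <<'E'
from h import *
im=viewer.snapshot("top")[:,:,::-1]; t=cv2.resize(im[165:225,120:180],(480,480),interpolation=2)
s=viewer.snapshot("side")[:,:,::-1]; u=cv2.resize(s[110:160,270:320],(300,300),interpolation=2)
o=np.zeros((480,790,3),np.uint8);o[:,:480]=t;o[:300,490:]=u
cv2.imwrite("pics/e15.png",o)
C=viewer.get_calibration("top"); print(proj(C,np.array([.5777,.3477,.08])), "crop",(proj(C,np.array([.5777,.3477,.08]))-[120,165])*8+4)
C=viewer.get_calibration("side"); print("side crop",(proj(C,np.array([.5777,.3477,.08]))-[270,110])*6+3)
E
```

```text
[140.68590419 191.8847427 ] crop [169.48723349 219.07794163]
side crop [150.00415468  80.58005128]
```

View pics/e15.png

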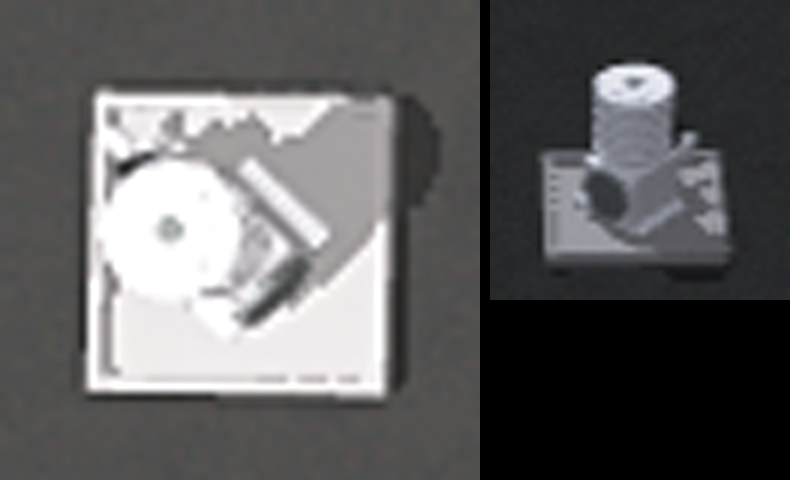

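```bash
python3 -c "
from bench import order,sensors
print(order.close_job(),sensors.state()['t'])"
```

```text
the job is handed in; nothing more can be done
the job is handed in; nothing more can be done
```

All three parts are in their own trays and the job is handed in at about 38 s of the 112 s. I parked the wheel in the six-sided tray, moved the engine to the square tray and the shock to the long tray, then moved the wheel on to the round tray.

| Part | Last check |
|---|---|
| Engine | Upright in the square tray. Its head is within about 3 mm of where it should be in the top and side views. |
| Shock | About 2 mm from the long tray's centre, and within 1° of its length. |
| Wheel | About 2 mm from the round tray's centre, lying flat. |

- **Spare tray and gripper:** The six-sided tray is empty. The gripper is open about 20 cm up and touches nothing.
- **Bystanders:** In the last top view the screwdriver, oil bottle and spray can are within about 2 pixels of where they started.
- **Checks that disagreed:** The top camera read positions about 3 mm lower in x than the wrist camera, so I used the wrist camera's values. The finder's last side-view fix on the screwdriver was wrong: it landed on the square tray while the arm hid the screwdriver. The top view shows the screwdriver unmoved.

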